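# Clamp the free end of a microscope stage to its slotted base

### The job

The microscope's head is swung aside and its black specimen stage, standing on the slotted base, is clamped at one end only. Take the bar-handled clamp out of the grey storage block, let its T foot down into the open stretch of the slot with the handle lying along the slot, and slide it until its stem is fully home in the notch of the stage's free lug; then, with its collar down on the lug, turn the handle a quarter turn clockwise (seen from above) so that it locks straight across the slot like the clamp at the other end, and let go. Do not disturb the small dish on the stage or the round-knobbed post in the block.

Things in the scene. Friction and masses are not known exactly. Their poses are not given: they have to be found in the camera images.
- clamp_grip (a point): centre of the handle of the loose clamp, a steel stud 78 mm tall, 0.25 kg, upright in a slot of the storage block. The handle is a level black bar 80 mm long (clamp's y axis), 14 mm wide (x), 18 mm high; its centre is 69 mm above the underside of the foot, 39 mm above the underside of the collar. Clamp's z is up; it is the same after a half turn about z
- clamp_collar (a point): point of the clamp's axis at the underside of its steel collar (36 mm across, 6 mm thick), 30 mm above the underside of the foot; axes as the clamp's. Above the collar a black hub 21 mm across carries the bar; below it is a stem 10 mm in diameter down to the T foot
- clamp_foot (a point): point of the clamp's axis at the underside of its T foot: 30 mm long parallel to the handle, 12 mm wide, 11 mm high; axes as the clamp's. Its wings slope on top: turned clockwise (from above) under the slot's lips, collar down on the lug, they wedge and draw the collar tight; the other way they jam
- base: fixed aluminium base, 140 mm wide (x), 390 mm long (y), 45 mm high, lying roughly across in front of the robot; origin at the centre of its underside, z up. A T-slot runs along its y axis in the middle of its top: mouth 16 mm wide, lips 10 mm thick, channel below 34 mm wide with its floor 10 mm above the table, black caps at both ends
- stage (a point): centre of the top of the black specimen stage, fixed on the middle of the base: 130 mm (x) by 120 mm (y), top 67 mm above the table, drive knobs at its +x side out to 102 mm from the centre. A lug, 60 mm wide and 10 mm thick, reaches from each end over the slot. The +y lug already carries an identical clamp, locked, handle square across the slot; the -y lug is free
- slot_open (a point): middle line of the slot, level with the top of the base (45 mm up), in its open stretch at the -y end, 150 mm from the base's centre; axes as the base's (+y along the slot towards the stage). The stretch runs from the lug's edge, 105 mm from the base's centre, to the end cap at 190 mm, so the clamp's axis has room from 125 to 172 mm
- notch (a point): where the collar's underside belongs: top of the free lug (55 mm up), slot's middle line, 85 mm from the base's centre (65 mm from slot_open); axes as the base's. The notch is 14 mm wide, 25 mm deep, open away from the stage; here the stem touches its inner end. To enter, foot under the lug and collar above it: collar's underside 0 to 9 mm above this point
- block: fixed grey storage block, 150 mm (x) by 100 mm (y), 36 mm high, origin at the centre of its underside; two through slots 16 by 36 mm, 40 mm either side of its centre along x. Clamp and post stand one in each, collars on the block's top, so the clamp's foot is 6 mm above the table and its handle lies along the block's y
- post: loose steel post with a round black knob 24 mm across (no bar), 82 mm tall, in the other slot of the block; origin at its underside; to be left alone
- dish: small clear dish, 58 mm across, 14 mm high, loose on the stage's glass; origin at the centre of its underside; to be left alone
There are look-alikes about, which are no part of the job. Leave any pink or yellow look-alike of the part that bears clamp_grip alone.

How it is judged:
On the way, in this order (a step that is already met when the one before it is completed fails the run):
1. the clamp's foot is down in the open stretch of the slot, at least 7 mm below the top of the base, clear of the lug, handle along the slot (z of clamp_foot in the frame of base between 0.005 and 0.038 m and x of clamp_foot in the frame of base between -0.005 and 0.005 m and y of clamp_foot in the frame of base between -0.19 and -0.116 m and angle between the y axis of clamp_foot and the y axis of base, either way round below 0.4 rad), for 0.1 s.
2. the stem is home in the notch (within 7 mm of its inner end), the collar over the lug, the handle still along the slot (within 0.45 rad) (y of clamp_collar in the frame of notch above -0.007 m and x of clamp_collar in the frame of notch between -0.005 and 0.005 m and z of clamp_collar in the frame of notch between -0.003 and 0.0105 m and angle between the y axis of clamp_foot and the y axis of base, either way round below 0.45 rad), for 0.1 s.
At the end, for the whole second after the job is handed in: The released clamp stands still and upright in the free notch: stem within 7 mm of the notch's inner end, collar within 2 mm of the lug's top, handle within 0.35 rad of square across the slot, wedged tight (pressing on the base with more than 5 N) (y of clamp_collar in the frame of notch between -0.007 and 0.005 m and x of clamp_collar in the frame of notch between -0.005 and 0.005 m and z of clamp_collar in the frame of notch between -0.003 and 0.002 m and angle between the y axis of clamp_foot and the x axis of base, either way round below 0.35 rad and angle between clamp_foot's own z axis and vertical below 0.08 rad and contact force between clamp and base above 5 N and linear speed of clamp below 0.01 m/s); the robot touches nothing.
It fails at once if the dish on the stage is shifted more than 20 mm (distance of dish from where it was at the start of the episode above 0.02 m).
It fails at once if the post is pulled out of the block or shifted more than 20 mm (distance of post from where it was at the start of the episode above 0.02 m).
It also fails if it takes over 51 s, if anything falls off the work surface, if the arm or the gripper's body presses on something with over 40 N, if the wrist force passes 120 N, or if a joint passes its speed limit or range.

### The arm

A 6-joint arm with a two-finger parallel gripper is mounted at the origin on the work surface. World frame = base frame: x ahead of the robot, y to its left, z up, the work surface at z = 0. Lengths are in m, angles in rad, forces in N, time in s.
With the tool pointing down it reaches from about 0.3 to 0.875 m from the base axis. Payload 4.2 kg.
Tool frame: the origin (TCP) lies between the finger pads; the fingertips stand 19 mm ahead of it and the grasp point (between the pads) is the TCP; z points along the fingers, y is the direction in which the jaws open and shut (so a half turn about z gives the same grasp; the last joint's range is limited). The gripper opens to 85 mm and grips with 20 to 120 N. Pads are 22 mm wide; open, the fingers measure 114 mm over their backs; the gripper's body (76 mm by 85 mm) begins 54 mm behind the grasp point. The pads swing forward as they close: fully open they stand 13 mm farther back than shut.
Start: joints at [1.254, 0.32, 1.565, -0, 1.257, -0.02], TCP at [0.168, 0.55, 0.25] pointing down, gripper open.
Joint ranges: [-3.11, 3.11], [-0.84, 2.01], [0.21, 2.61], [-1.34, 4.49], [0.05, 2.63], [-2.56, 2.56]. Speed limits (rad/s): [2.57, 2.57, 3.14, 3.14, 3.14, 3.14].

### API

Orientations are given as a unit quaternion [w, x, y, z].
In Python, from cell import bot gives the robot as it stands.
- The arm moves only by the tool play_rows, never from a script. Its argument "steps" is a list of rows, each a list of 2 entries, a list of its own where there are three numbers: the shift along the tool's x, y, z in m, then the turn about the tool's z in degrees. A call has 1 to 20 rows; each row shifts and turns the pose as measured when the row begins, along the tool's axes as they then stand; what a row does not reach is not made up. A row lasts 1/8 s, in which the tool goes at most 62.5 mm and 10.7 degrees, less where a joint would pass 70% of its speed; a pose out of reach is approached as far as the arm can. A call with a gripper value outside its range is refused whole. "hand" is the closure, from 0 (fully open) to 1 (shut), set as the call begins (left out, the last holds). The fingers move at their own pace and stop on an object; "grip_force" is the grip in N (left out, the last holds). Time passes only in rows, so rows that do not move let the fingers close. It gives the time, the measured TCP pose, the force and the opening at its end, in the units of the state.
- bot.get_obs(): the state, without advancing time (a new reading comes with each control period).
- bot.snapshot(name): name is "side" or "top"; returns the picture (384x512x3 uint8, blue, green, red); there is no depth.
- bot.camera_info(name): a dict with "mtx" (3x3 intrinsics, pixels), "D" ([k1, k2, p1, p2, k3] as OpenCV has them; the pictures are not rectified), "R" (3x3) and "t" (3): a world point X has camera coordinates R X + t. Camera axes: x right, y down, z forward; pixel columns grow to the right and rows downward; lengths in m; the calibration is good to about 2 mm. A picture is of the moment at which its call begins. camera_info takes no time and is no camera call.
- bot.close_job(): hands the job in, once; it reports no verdict.
The state is a dict: "t": time; "joint_positions": joint angles; "joint_velocities": joint speeds; "effort": joint torques, N m; "position": TCP position; "tcp_rot": TCP orientation; "contact_force": force on the tool from outside, world axes, zero at the start; "moment": the same for the moment, N m; "finger_gap": opening from 0.0 (shut) to 1.0 (fully open).
Only numpy, scipy, OpenCV 4.12 (cv2) and the standard library are available. Lean on these libraries where they do the work, as an engineer would, in place of code of your own. Each camera call takes 0.05 s, during which the arm holds its last target. There are 200 camera calls.

## Working session

There is one attempt and no reset: what is moved stays moved. The work goes in short steps, Python scripts to look and compute and a tool call to move; the robot and the scene stay as the last step left them, time stands still between calls to the robot, and variables do not carry over. Pictures are saved under pics/ and viewed, about 8 in all and at most 12, crops included, and the job is handed in when it is done.

Besides the shell and the picture viewer there is one more tool, called after "Emit:" in YAML: its name, and indented under it one key for each argument. play_rows: Moves the arm, as the interface text tells. Its arguments: {"type":"object","properties":{"steps":{"type":"array"},"hand":{"type":"number"},"grip_force":{"type":"number"}},"required":["steps"]}

```bash
mkdir -p pics; ls; python3 - <<'E'
from cell import bot
import cv2,numpy as np
for n in("top","side"):
    im=bot.snapshot(n); cv2.imwrite(f"pics/{n}0.png",im)
    c=bot.camera_info(n); print(n,np.round(c["mtx"],1).tolist(),c["D"],np.round(-np.array(c["R"]).T@np.array(c["t"]),3),np.round(c["R"],3).tolist())
a=cv2.imread("pics/top0.png");cv2.imwrite("pics/top0b.png",cv2.resize(a,(800,600),interpolation=cv2.INTER_CUBIC))
a=cv2.imread("pics/side0.png");cv2.imwrite("pics/side0b.png",cv2.resize(a,(800,600),interpolation=cv2.INTER_CUBIC))
print(bot.get_obs())
E
```

```text
pics
top [[414.6, 0.0, 252.7], [0.0, 414.6, 197.9], [0.0, 0.0, 1.0]] [-0.07002163  0.          0.          0.          0.        ] [0.39  0.024 1.118] [[-0.022, -0.999, -0.029], [-0.992, 0.025, -0.12], [0.121, 0.026, -0.992]]
side [[414.3, 0.0, 256.3], [0.0, 414.3, 194.6], [0.0, 0.0, 1.0]] [-0.13803242  0.          0.          0.          0.        ] [ 0.269 -0.84   0.736] [[0.961, -0.277, 0.012], [-0.15, -0.558, -0.816], [0.233, 0.782, -0.578]]
{'t': 0.1, 'joint_positions': array([ 1.25401956e+00,  3.20239962e-01,  1.56554473e+00, -2.84973783e-05,
        1.25741760e+00, -2.00157347e-02]), 'joint_velocities': array([-0.00151755, -0.00120585, -0.00257661, -0.00165862, -0.00132649,
        0.00012486]), 'effort': array([ 1.13106023e-03, -4.16412377e+01, -2.34705412e+01, -2.20071735e-05,
        4.91222003e-03, -2.14551773e-05]), 'position': array([0.1680366 , 0.54948571, 0.24956421]), 'tcp_rot': array([-1.21529592e-04,  1.47832234e-01,  9.89012125e-01, -7.95707301e-04]), 'contact_force': array([ 0.75680327, -0.28003993,  0.37202824]), 'moment': array([ 0.02714544, -0.04789347,  0.01002254]), 'finger_gap': 0.9938336502051417}
```

View pics/top0b.png

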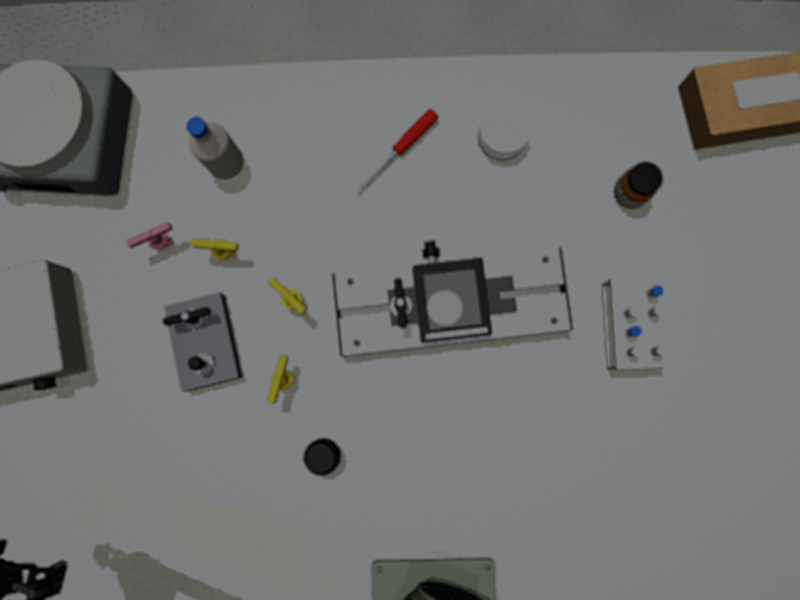

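View pics/side0b.png

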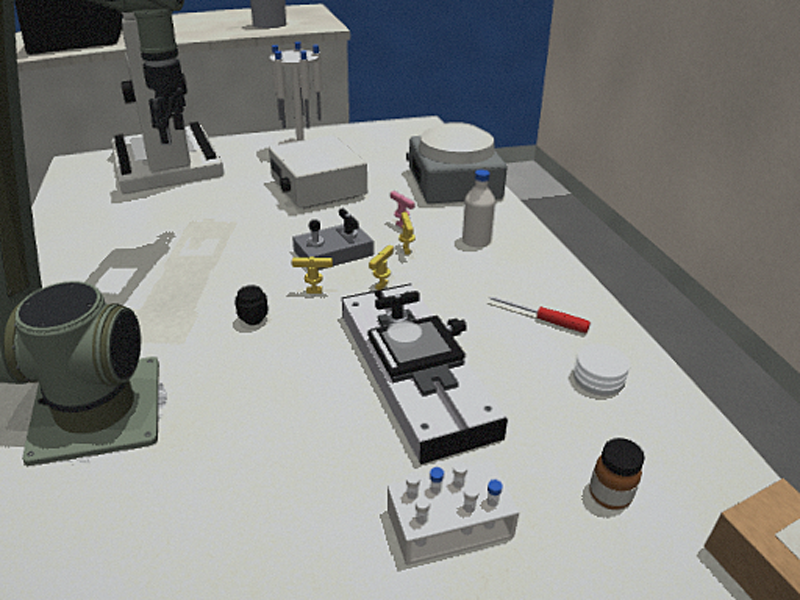

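The top view shows the base in the middle, with its free lug at about (513,288), the open slot running right to about (565,290), and the locked clamp at (400,305). The block is at (205,340).

Things that could be taken for the clamp (top view, 800x600):
- black bar in the block at (187,317), the one I choose
- round-knobbed post at (197,362)
- pink look-alike at (150,236)
- yellow look-alikes at (215,247), (288,296) and (280,378)
- the already locked clamp at (400,305)

Next I'll make one close crop of the block and the base.

```bash
python3 - <<'E'
import cv2,numpy as np
a=cv2.imread("pics/top0.png");s=cv2.imread("pics/side0.png")
g=lambda im:np.clip(255*(im/255.)**0.6,0,255).astype('uint8')
def crop(im,x,y,w,h,k): return cv2.resize(im[y:y+h,x:x+w],None,fx=k,fy=k,interpolation=cv2.INTER_CUBIC)
# block top x95..165 y180..255 k=6 ; side block x180..250 y125..175
A=crop(g(a),95,180,65,75,6); B=crop(s,180,125,65,75,6)
cv2.imwrite("pics/block.png",np.hstack([A,B]))
cv2.imwrite("pics/base.png",crop(g(a),205,145,170,90,4.7))
cv2.imwrite("pics/bases.png",crop(s,210,175,125,125,4.8))
E
```

```text
(no output)
```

View pics/block.png

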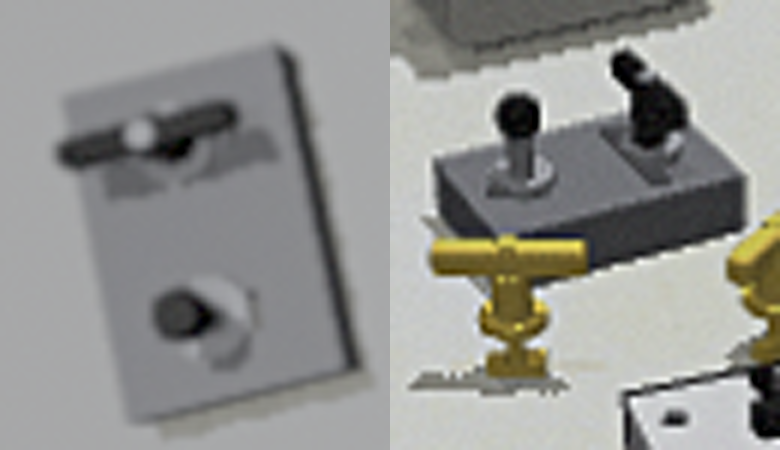

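View pics/base.png

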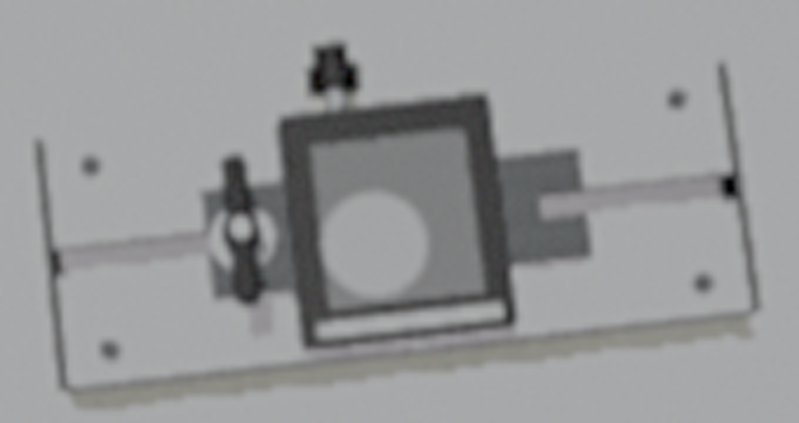

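View pics/bases.png

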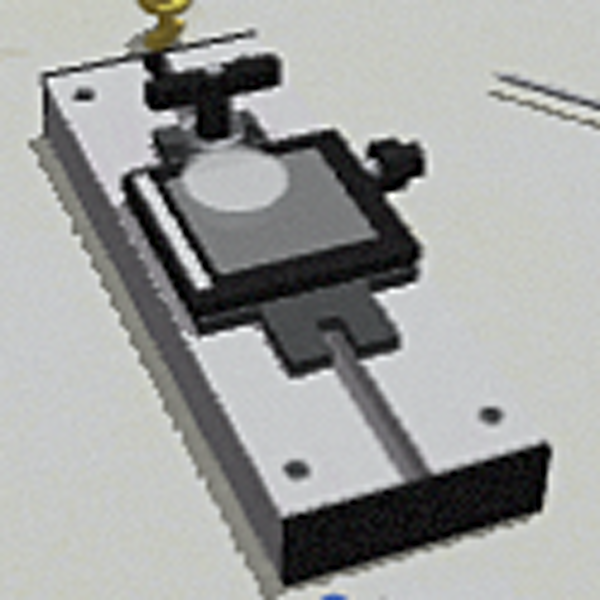

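The crop confirms the choice: the black bar-handled clamp stands in the block's far slot. Its bar ends are at (57,155) and (238,113) in the crop, and the post's knob is at (180,313). The base corners, the lug and the notch (540,205) are clear. Next I'll fit the poses.

```bash
cat >h.py <<'E'
import cv2,numpy as np
from scipy.optimize import least_squares
from cell import bot
C={n:bot.camera_info(n) for n in("top","side")}
def proj(n,P):
    c=C[n]; return cv2.projectPoints(np.array(P,float).reshape(-1,1,3),cv2.Rodrigues(np.array(c["R"]))[0],np.array(c["t"],float),np.array(c["mtx"]),np.array(c["D"]))[0].reshape(-1,2)
def ray(n,uv,z):
    c=C[n];q=cv2.undistortPoints(np.array(uv,float).reshape(-1,1,2),np.array(c["mtx"]),np.array(c["D"])).reshape(-1,2)
    R=np.array(c["R"]);o=-R.T@c["t"];d=np.c_[q,np.ones(len(q))]@R
    return o+d*((z-o[2])/d[:,2])[:,None]
def un(uv,x0,y0,k): return (np.array(uv,float)+.5)/k-.5+[x0,y0]
def loc(p,L):
    c,s=np.cos(p[2]),np.sin(p[2]);L=np.array(L,float)
    return np.c_[p[0]+c*L[:,0]-s*L[:,1],p[1]+s*L[:,0]+c*L[:,1],L[:,2]]
def fit(obs,p0):
    f=lambda p:np.concatenate([(proj(n,loc(p,L))-uv).ravel() for n,L,uv in obs])
    r=least_squares(f,p0,loss="soft_l1");return r.x,np.round(f(r.x).reshape(-1,2),1)
E
python3 - <<'E'
from h import *
np.set_printoptions(suppress=True,precision=4)
L=[[.07,.195,.045],[-.07,.195,.045],[.07,-.195,.045],[-.07,-.195,.045]]
t=un([(38,140),(65,388),(722,62),(757,310)],205,145,4.7)
s=un([(255,33),(43,75),(550,447),(283,515)],210,175,4.8)
nt=un([(540,205),(730,186)],205,145,4.7)
for o in ([("top",L,t)],[("side",L,s)],[("top",L,t),("side",L,s)]):
    p,r=fit(o,[.5,0,0]);print("base",p,r.tolist())
print("notch end z55",ray("top",nt[:1],.055),"cap z45",ray("top",nt[1:],.045),"expect",loc(p,[[0,-.08,0],[0,-.19,0]])[:,:2])
B=[[.075,.05,.036],[.075,-.05,.036],[-.075,-.05,.036],[-.075,.05,.036]]
tb=un([(60,97),(270,46),(342,372),(130,420)],95,180,6)
sb=un([(45,157),(110,235),(357,175),(290,108)],180,125,6)  # side: (-x,+y),(-x,-y),(+x,-y),(+x,+y)
Bs=[B[3],B[2],B[1],B[0]]
for o in ([("top",B,tb)],[("side",Bs,sb)],[("top",B,tb),("side",Bs,sb)]):
    p,r=fit(o,[.45,.5,0.3]);print("block",p,r.tolist())
print("clamp from block",loc(p,[[.04,0,0]]))
e=ray("top",un([(57,155),(238,113),(140,133)],95,180,6),.080);print("bar ends",e,e[:2].mean(0),np.linalg.norm(e[0]-e[1]),np.arctan2(*(e[0]-e[1])[[1,0]])-np.pi/2)
E
```

```text
base [ 0.5332 -0.0419  0.0881] [[-0.7, 0.0], [-1.2, 0.1], [0.8, -0.0], [1.0, -0.2]]
base [ 0.5325 -0.0402  0.0827] [[0.1, -0.7], [-0.1, -0.6], [-0.0, -0.2], [0.1, 1.4]]
base [ 0.5327 -0.041   0.0852] [[-1.0, 0.0], [-1.7, 0.1], [0.6, 0.4], [0.6, 0.3], [0.1, -0.6], [-0.1, -0.4], [0.4, -0.1], [0.5, 1.6]]
notch end z55 [[ 0.5403 -0.1209  0.055 ]] cap z45 [[ 0.5497 -0.2283  0.045 ]] expect [[ 0.5395 -0.1207]
 [ 0.5489 -0.2303]]
block [0.4756 0.3855 0.2227] [[-0.2, 0.0], [0.5, -0.6], [0.3, -0.2], [-0.7, 0.9]]
block [0.4775 0.3857 0.1883] [[0.5, -0.1], [-0.3, 0.4], [0.2, 0.4], [-0.4, -1.0]]
block [0.4762 0.3855 0.2149] [[-0.0, -0.4], [0.7, -0.7], [0.1, -0.2], [-0.9, 0.5], [-0.0, 0.3], [-0.1, 0.7], [-0.0, 0.1], [-1.3, -1.0]]
clamp from block [[0.5153 0.3941 0.    ]]
bar ends [[0.5067 0.4337 0.08  ]
 [0.5229 0.3547 0.08  ]
 [0.5153 0.3974 0.08  ]] [0.5148 0.3942 0.08  ] 0.08058444410469216 0.20134729350030578
```

Emit:
play_rows:
  steps:
    - [[0,0,0],10.2]
    - [[0,0,0],10.2]
    - [[0,0,0],10.2]
    - [[0,0,0],10.2]
    - [[0,0,0],10.2]
    - [[0,0,0],10]
    - [[-0.028,0.038,0],0]
    - [[-0.028,0.038,0],0]
    - [[-0.028,0.038,0],0]
    - [[-0.028,0.038,0],0]
    - [[-0.028,0.038,0],0]
    - [[-0.028,0.038,0],0]
    - [[-0.028,0.038,0],0]
    - [[-0.028,0.038,0],0]
    - [[0,0,0],0]
  hand: 0.45
  grip_force: 80

```text
t: 1.98
position: [0.5146, 0.3741, 0.2414]
tcp_rot: [0.001, 0.642, 0.766, -0.008]
contact_force: [-0.4, 0.0, -0.0]
finger_gap: 0.552
```

```bash
cat >>h.py <<'E'
def need(x,y,z,yaw):
    o=bot.get_obs();w,a,b,c=o["tcp_rot"]
    from scipy.spatial.transform import Rotation as Ro
    R=Ro.from_quat([a,b,c,w]).as_matrix();th=np.arctan2(R[1,1],R[0,1])
    print("t",round(o["t"],2),"pos",np.round(o["position"],4),"yaw",round(th,3),"tilt",round(np.arccos(min(1,-R[2,2])),4),"gap",round(o["finger_gap"],3),"F",np.round(o["contact_force"],1),"M",np.round(o["moment"],2))
    print("shift mm",np.round(R.T@(np.array([x,y,z])-o["position"])*1e3,1),"turn deg",round(np.degrees(th-yaw),2))
E
python3 -c "
from h import *
need(.515,.394,.077,.21)"
```

```text
t 1.98 pos [0.5146 0.3741 0.2414] yaw 0.176 tilt 0.0159 gap 0.552 F [-0.4  0.  -0. ] M [-0.02  0.04  0.03]
shift mm [ 21.5   5.6 164.1] turn deg -1.96
```

Emit:
play_rows:
  steps:
    - [[0.011,0.003,0],-1]
    - [[0.011,0.003,0],-1]
    - [[0,0,0.02],0]
    - [[0,0,0.02],0]
    - [[0,0,0.02],0]
    - [[0,0,0.02],0]
    - [[0,0,0.01],0]
    - [[0,0,0],0]

```text
t: 2.98
position: [0.5079, 0.408, 0.1491]
tcp_rot: [-0.001, 0.621, 0.783, -0.007]
contact_force: [-0.8, -0.4, -0.6]
finger_gap: 0.551
```

```bash
python3 - <<'E'
from h import *
need(.515,.394,.077,.21)
a=bot.snapshot("top");g=np.clip(255*(a/255.)**.6,0,255).astype('uint8')
s=bot.snapshot("side")
A=cv2.resize(g[170:255,80:165],None,fx=4.5,fy=4.5,interpolation=2);B=cv2.resize(s[90:175,175:260],None,fx=4.5,fy=4.5,interpolation=2)
cv2.imwrite("pics/pre.png",np.hstack([A,B]))
need(.515,.394,.077,.21)
E
```

```text
t 2.98 pos [0.5079 0.408  0.1491] yaw 0.23 tilt 0.0139 gap 0.551 F [-0.8 -0.4 -0.6] M [-0.01 -0.03 -0.03]
shift mm [-14.7   4.6  72.1] turn deg 1.12
t 3.08 pos [0.5086 0.4081 0.1502] yaw 0.229 tilt 0.0117 gap 0.548 F [0.2 0.2 0.1] M [-0.01 -0.04 -0.05]
shift mm [-14.7   3.7  73.2] turn deg 1.09
```

View pics/pre.png

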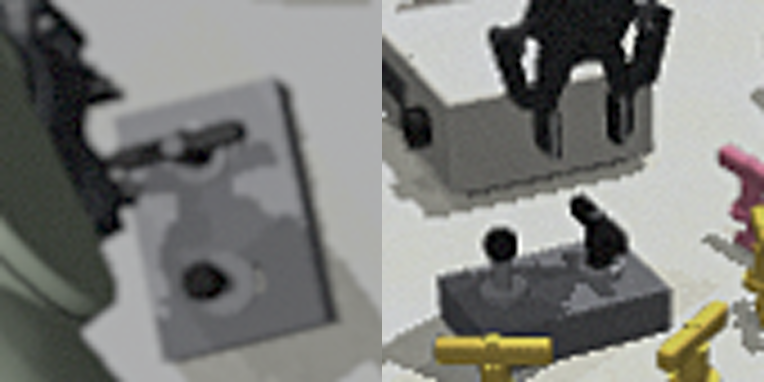

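The gripper hovers above the block with its jaws either side of the bar (side crop: fingers at about (550,130) and (625,120), bar at (595,215)). It is clear of the post and the pink part.

Emit:
play_rows:
  steps:
    - [[-0.007,0.002,0],0.5]
    - [[-0.007,0.002,0],0.5]
    - [[0,0,0],0]
    - [[0,0,0.01],0]
    - [[0,0,0.01],0]
    - [[0,0,0.01],0]
    - [[0,0,0],0]
    - [[0,0,0],0]

```text
t: 4.08
position: [0.5166, 0.3941, 0.1194]
tcp_rot: [0.0, 0.629, 0.777, -0.005]
contact_force: [0.4, -0.2, 0.5]
finger_gap: 0.548
```

```bash
python3 -c "
from h import *
need(.515,.394,.077,.21)"
```

```text
t 4.08 pos [0.5166 0.3941 0.1194] yaw 0.21 tilt 0.0098 gap 0.548 F [ 0.4 -0.2  0.5] M [-0.02  0.03  0.02]
shift mm [ 0.5 -1.3 42.4] turn deg -0.02
```

Emit:
play_rows:
  steps:
    - [[0,-0.001,0.01],0]
    - [[0,0,0.01],0]
    - [[0,0,0.01],0]
    - [[0,0,0.008],0]
    - [[0,0,0.002],0]
    - [[0,0,0],0]
    - [[0,0,0],0]

```text
t: 4.95
position: [0.5155, 0.3938, 0.0767]
tcp_rot: [0.0, 0.629, 0.777, -0.005]
contact_force: [-0.9, 0.0, 0.2]
finger_gap: 0.549
```

Emit:
play_rows:
  steps:
    - [[0,0,0],0]
    - [[0,0,0],0]
    - [[0,0,0],0]
    - [[0,0,0],0]
    - [[0,0,0],0]
    - [[0,0,0],0]
  hand: 1
  grip_force: 80

```text
t: 5.7
position: [0.5157, 0.394, 0.0776]
tcp_rot: [0.0, 0.629, 0.777, -0.004]
contact_force: [0.4, 0.1, 0.8]
finger_gap: 0.198
```

```bash
python3 -c "
from h import *
need(.515,.394,.077,.21)"
```

```text
t 5.7 pos [0.5157 0.394  0.0776] yaw 0.21 tilt 0.008 gap 0.198 F [0.4 0.1 0.8] M [-0.02  0.07 -0.04]
shift mm [ 0.1 -0.7  0.6] turn deg -0.01
```

Emit:
play_rows:
  steps:
    - [[0,0,-0.01],0]
    - [[0,0,-0.01],0]
    - [[0,0,-0.012],0]
    - [[0,0,-0.015],0]
    - [[0,0,-0.02],0]
    - [[0,0,-0.025],0]
    - [[0,0,-0.025],0]
    - [[0,0,-0.025],0]
    - [[0,0,-0.02],0]
    - [[0,0,0],0]
    - [[0,0,0],0]

```text
t: 7.08
position: [0.5159, 0.3946, 0.2513]
tcp_rot: [0.001, 0.629, 0.777, -0.003]
contact_force: [0.1, 0.9, -3.4]
finger_gap: 0.197
```

```bash
python3 -c "
from h import *
need(.545,-.186,.22,.0855)"
```

```text
t 7.08 pos [0.5159 0.3946 0.2513] yaw 0.21 tilt 0.0055 gap 0.197 F [ 0.1  0.9 -3.4] M [-0.04 -0.01  0.  ]
shift mm [-573.8  -92.3   34.1] turn deg 7.12
```

Emit:
play_rows:
  steps:
    - [[0,0,0],3.5]
    - [[0,0,0],3.6]
    - [[-0.02,-0.001,0],0]
    - [[-0.035,-0.0013,0],0]
    - [[-0.04,-0.0015,0],0]
    - [[-0.04,-0.0015,0],0]
    - [[-0.04,-0.0015,0],0]
    - [[-0.04,-0.0015,0],0]
    - [[-0.04,-0.0015,0],0]
    - [[-0.04,-0.0015,0],0]
    - [[-0.04,-0.0015,0],0]
    - [[-0.04,-0.0015,0],0]
    - [[-0.04,-0.0015,0],0]
    - [[-0.04,-0.0015,0],0]
    - [[-0.04,-0.0015,0],0]
    - [[-0.035,-0.001,0],0]
    - [[-0.02,0,0],0]
    - [[0,0,0],0]
    - [[0,0,0],0]

```text
t: 9.45
position: [0.5292, -0.1876, 0.2466]
tcp_rot: [-0.005, 0.674, 0.739, -0.016]
contact_force: [0.3, 0.5, -4.0]
finger_gap: 0.198
```

```bash
python3 -c "
from h import *
need(.545,-.186,.15,.0855)"
```

```text
t 9.45 pos [ 0.5292 -0.1876  0.2466] yaw 0.092 tilt 0.0335 gap 0.198 F [ 0.3  0.5 -4. ] M [ 0.    0.   -0.02]
shift mm [ 1.6 18.8 96. ] turn deg 0.35
```

Emit:
play_rows:
  steps:
    - [[0,0.005,0],0]
    - [[0,0.007,0.005],0]
    - [[0.001,0.006,0.01],0]
    - [[0,0,0.01],0]
    - [[0,0,0.01],0]
    - [[0,0,0.01],0]
    - [[0,0,0.01],0]
    - [[0,0,0],0]
    - [[0,0,0],0]

```text
t: 10.58
position: [0.5462, -0.1827, 0.186]
tcp_rot: [-0.006, 0.672, 0.74, -0.016]
contact_force: [0.1, 0.6, -2.2]
finger_gap: 0.198
```

```bash
cat >>h.py <<'E'
BP=(.5328,-.0412,.0855)
def foot(BP=BP,h=.0716):
    o=bot.get_obs();w,a,b,c=o["tcp_rot"]
    from scipy.spatial.transform import Rotation as Ro
    R=Ro.from_quat([a,b,c,w]).as_matrix();print("tool z",np.round(R[:,2],4))
    cs,sn=np.cos(BP[2]),np.sin(BP[2]);M=np.array([[cs,sn,0],[-sn,cs,0],[0,0,1]])
    for n,d in(("foot",h),("collar",h-.03),("tcp",0)):
        print(n,"in base mm",np.round(M@(o["position"]+R@[0,0,d]-[BP[0],BP[1],0])*1e3,1))
E
python3 -c "
from h import *
need(.545,-.186,.15,.0855);foot()"
```

```text
t 10.57 pos [ 0.5462 -0.1827  0.186 ] yaw 0.096 tilt 0.0347 gap 0.198 F [ 0.1  0.6 -2.2] M [ 0.05 -0.05 -0.02]
shift mm [-2.7 -0.3 36. ] turn deg 0.59
tool z [-0.0309 -0.0159 -0.9994]
foot in base mm [  -1.1 -143.1  114.4]
collar in base mm [-1.000e-01 -1.427e+02  1.444e+02]
tcp in base mm [   1.2 -142.1  186. ]
```

Emit:
play_rows:
  steps:
    - [[0,0.001,0.01],0.6]
    - [[0,0.001,0.01],0]
    - [[0,0.001,0.01],0]
    - [[0,0,0.01],0]
    - [[0,0,0.01],0]
    - [[0,0,0.008],0]
    - [[0,0,0],0]
    - [[0,0,0],0]

```text
t: 11.58
position: [0.5478, -0.1835, 0.124]
tcp_rot: [-0.006, 0.676, 0.736, -0.016]
contact_force: [0.3, 0.1, -2.8]
finger_gap: 0.198
```

```bash
python3 - <<'E'
from h import *
need(.545,-.186,.15,.0855);foot()
a=bot.snapshot("top");g=np.clip(255*(a/255.)**.6,0,255).astype('uint8')
s=bot.snapshot("side");cv2.imwrite("pics/side1.png",s);cv2.imwrite("pics/top1.png",a)
A=cv2.resize(g[140:240,280:380],None,fx=4,fy=4,interpolation=2);B=cv2.resize(s[190:290,240:340],None,fx=4,fy=4,interpolation=2)
cv2.imwrite("pics/ins.png",np.hstack([A,B]))
E
```

```text
t 11.57 pos [ 0.5478 -0.1835  0.124 ] yaw 0.085 tilt 0.0343 gap 0.198 F [ 0.3  0.1 -2.8] M [ 0.03 -0.02 -0.  ]
shift mm [ -2.6  -3.8 -25.9] turn deg -0.06
tool z [-0.0302 -0.0161 -0.9994]
foot in base mm [   0.5 -144.1   52.4]
collar in base mm [   1.5 -143.7   82.4]
tcp in base mm [   2.8 -143.1  124. ]
```

View pics/ins.png

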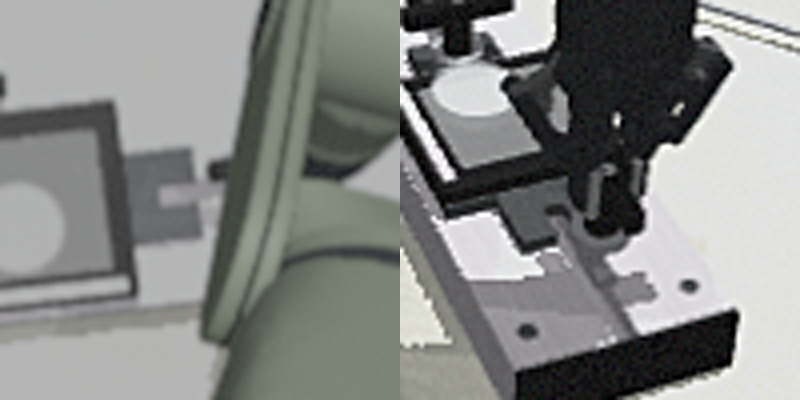

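The crop shows the clamp held upright over the open stretch: collar at about (610,238), slot line passing about (590,270). I'll overlay the predicted positions to check for an x offset.

```bash
python3 - <<'E'
from h import *
from scipy.spatial.transform import Rotation as Ro
s=cv2.imread("pics/side1.png");k=9;x0,y0=270,225
B=cv2.resize(s[y0:y0+62,x0:x0+62],None,fx=k,fy=k,interpolation=2)
B=np.hstack([B[:,:0],B]);D=B.copy()
o=bot.get_obs();w,a,b,c=o["tcp_rot"];R=Ro.from_quat([a,b,c,w]).as_matrix();P=o["position"]
def dr(pts,col,cl):
    q=((proj("side",pts)-[x0,y0]+.5)*k-.5).astype(int);cv2.polylines(D,[q],cl,col,1);print(q[:4].tolist())
t=np.linspace(0,2*np.pi,40)
F=lambda L:(P+np.array(L)@R.T)
dr(F(np.c_[.018*np.cos(t),.018*np.sin(t),0*t+.0416]),(0,0,255),True)
f=[(-.015,-.006),(.015,-.006),(.015,.006),(-.015,.006)]
for h in(.0716,.0606): dr(F([(u,v,h) for u,v in f]),(0,255,0),True)
for xx in(-.008,.008): dr(loc(BP,[[xx,-.19,.045],[xx,-.105,.045]]),(255,0,0),False)
cv2.imwrite("pics/ov.png",np.hstack([B[:, :400],D[:, :400]]))
E
```

```text
[[153, 174], [163, 173], [174, 172], [185, 173]]
[[175, 347], [128, 272], [169, 263], [217, 336]]
[[179, 315], [131, 241], [172, 231], [221, 305]]
[[215, 453], [82, 237]]
[[272, 436], [136, 223]]
```

View pics/ov.png

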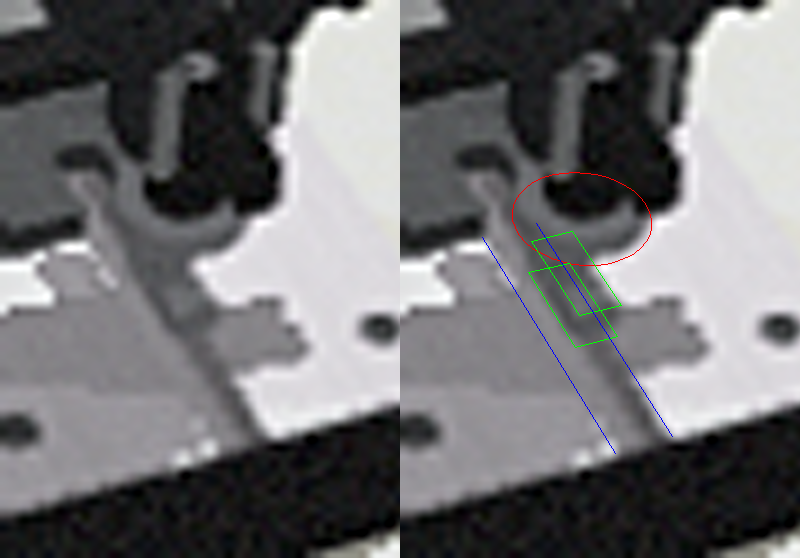

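Both the clamp and the slot sit about 2 mm left of the prediction, so their offset from each other is under about 1 mm. I'll lower it with force checks.

Emit:
play_rows:
  steps:
    - [[0,0,0.006],0]
    - [[0,0,0.006],0]
    - [[0,0,0],0]
    - [[0,0,0],0]

```text
t: 12.18
position: [0.5478, -0.1839, 0.112]
tcp_rot: [-0.005, 0.676, 0.736, -0.016]
contact_force: [-0.0, -0.7, -1.3]
finger_gap: 0.197
```

```bash
python3 -c "
from h import *
need(.545,-.186,.15,.0855);foot()"
```

```text
t 12.18 pos [ 0.5478 -0.1839  0.112 ] yaw 0.085 tilt 0.0332 gap 0.197 F [-0.  -0.7 -1.3] M [ 0.07 -0.08  0.01]
shift mm [ -2.4  -4.1 -37.8] turn deg -0.06
tool z [-0.0287 -0.0167 -0.9994]
foot in base mm [   0.6 -144.5   40.5]
collar in base mm [   1.5 -144.    70.4]
tcp in base mm [   2.7 -143.5  112. ]
```

Emit:
play_rows:
  steps:
    - [[0,0,0.006],0]
    - [[0,0,0.005],0]
    - [[0,0,0],0]
    - [[0,0,0],0]

```text
t: 12.68
position: [0.5472, -0.1841, 0.0999]
tcp_rot: [-0.005, 0.676, 0.736, -0.016]
contact_force: [-0.3, -0.2, -4.2]
finger_gap: 0.198
```

```bash
python3 -c "
from h import *
need(.545,-.186,.15,.0855);foot()"
```

```text
t 12.68 pos [ 0.5472 -0.1841  0.0999] yaw 0.085 tilt 0.0337 gap 0.198 F [-0.3 -0.2 -4.2] M [ 0.   -0.02 -0.05]
shift mm [ -2.5  -3.8 -50. ] turn deg -0.05
tool z [-0.0294 -0.0165 -0.9994]
foot in base mm [-1.000e-01 -1.446e+02  2.840e+01]
collar in base mm [   0.8 -144.1   58.3]
tcp in base mm [   2.1 -143.6   99.9]
```

Emit:
play_rows:
  steps:
    - [[0.007,0,0],0]
    - [[0.007,0,0],0]
    - [[0.007,0,0],0]
    - [[0.007,0,0],0]
    - [[0.007,0,0],0]
    - [[0,0,0],0]
    - [[0,0,0],0]

```text
t: 13.55
position: [0.5443, -0.1461, 0.0999]
tcp_rot: [-0.005, 0.676, 0.737, -0.016]
contact_force: [-0.5, 0.4, -3.0]
finger_gap: 0.196
```

```bash
python3 -c "
from h import *
need(.545,-.186,.15,.0855);foot()"
```

```text
t 13.55 pos [ 0.5443 -0.1461  0.0999] yaw 0.085 tilt 0.0329 gap 0.196 F [-0.5  0.4 -3. ] M [ 0.05 -0.01 -0.  ]
shift mm [-40.5  -4.2 -49.5] turn deg -0.0
tool z [-0.0284 -0.0166 -0.9995]
foot in base mm [   0.3 -106.5   28.3]
collar in base mm [   1.2 -106.1   58.3]
tcp in base mm [   2.5 -105.5   99.9]
```

Emit:
play_rows:
  steps:
    - [[0.004,-0.0008,0],0]
    - [[0.004,0,0],0]
    - [[0.004,0,0],0]
    - [[0,0,0],0]
    - [[0,0,0],0]

```text
t: 14.18
position: [0.5424, -0.1337, 0.0997]
tcp_rot: [-0.005, 0.676, 0.736, -0.016]
contact_force: [-0.0, 0.0, -3.2]
finger_gap: 0.201
```

```bash
python3 -c "
from h import *
need(.545,-.186,.15,.0855);foot()"
```

```text
t 14.18 pos [ 0.5424 -0.1337  0.0997] yaw 0.085 tilt 0.0329 gap 0.201 F [-0.   0.  -3.2] M [ 0.01 -0.07 -0.  ]
shift mm [-53.   -3.3 -49.5] turn deg -0.03
tool z [-0.0283 -0.0167 -0.9995]
foot in base mm [ -0.5 -94.   28.1]
collar in base mm [  0.4 -93.6  58.1]
tcp in base mm [  1.6 -93.   99.7]
```

Emit:
play_rows:
  steps:
    - [[0.003,0,0],0]
    - [[0.003,0,0],0]
    - [[0.002,0,0],0]
    - [[0,0,0],0]
    - [[0,0,0],0]

```text
t: 14.8
position: [0.5418, -0.1269, 0.0997]
tcp_rot: [-0.003, 0.676, 0.737, -0.017]
contact_force: [0.0, -1.5, -2.3]
finger_gap: 0.195
```

```bash
python3 -c "
from h import *
need(.545,-.186,.15,.0855);foot()"
```

```text
t 14.8 pos [ 0.5418 -0.1269  0.0997] yaw 0.086 tilt 0.0341 gap 0.195 F [ 0.  -1.5 -2.3] M [-0.42 -0.03  0.05]
shift mm [-60.   -3.4 -49.1] turn deg 0.02
tool z [-0.0277 -0.0199 -0.9994]
foot in base mm [ -0.4 -87.4  28.2]
collar in base mm [  0.5 -86.9  58.2]
tcp in base mm [  1.7 -86.1  99.7]
```

Emit:
play_rows:
  steps:
    - [[0.001,0,0],0]
    - [[0,0,0.0015],0]
    - [[0,0,0.0015],0]
    - [[0,0,0],0]

```text
t: 15.3
position: [0.5423, -0.1269, 0.0974]
tcp_rot: [-0.002, 0.676, 0.737, -0.017]
contact_force: [0.8, -3.1, -0.4]
finger_gap: 0.2
```

```bash
python3 -c "
from h import *
need(.545,-.186,.15,.0855);foot()"
```

```text
t 15.3 pos [ 0.5423 -0.1269  0.0974] yaw 0.086 tilt 0.0335 gap 0.2 F [ 0.8 -3.1 -0.4] M [-0.64  0.02  0.01]
shift mm [-60.1  -3.9 -51.3] turn deg 0.03
tool z [-0.0257 -0.0216 -0.9994]
foot in base mm [  0.2 -87.5  25.9]
collar in base mm [  1.1 -87.   55.8]
tcp in base mm [  2.2 -86.2  97.4]
```

Emit:
play_rows:
  steps:
    - [[0,0,0.0015],0]
    - [[0,0,0.001],0]
    - [[0,0,0],0]

```text
t: 15.68
position: [0.5424, -0.1273, 0.0972]
tcp_rot: [-0.001, 0.676, 0.737, -0.017]
contact_force: [-0.0, -1.9, -2.1]
finger_gap: 0.196
```

```bash
python3 -c "
from h import *
need(.545,-.186,.15,.0855);foot()"
```

```text
t 15.68 pos [ 0.5424 -0.1273  0.0972] yaw 0.086 tilt 0.0333 gap 0.196 F [-0.  -1.9 -2.1] M [-0.39  0.03  0.02]
shift mm [-59.8  -3.8 -51.5] turn deg 0.05
tool z [-0.0246 -0.0225 -0.9994]
foot in base mm [  0.3 -88.1  25.6]
collar in base mm [  1.1 -87.5  55.6]
tcp in base mm [  2.2 -86.6  97.2]
```

Emit:
play_rows:
  steps:
    - [[0.0005,0,0.001],0]
    - [[0.0005,-0.0002,0.001],8]
    - [[0.0005,-0.0003,0.001],8]
    - [[0.0004,-0.0004,0.001],8]
    - [[0.0003,-0.0005,0.001],8]
    - [[0.0003,-0.0005,0.001],8]
    - [[0,0,0],0]
  grip_force: 120

```text
t: 16.55
position: [0.538, -0.1273, 0.0972]
tcp_rot: [0.007, 0.891, 0.453, -0.019]
contact_force: [-1.2, -3.1, -1.8]
finger_gap: 0.178
```

```bash
python3 -c "
from h import *
need(.545,-.186,.15,.0855-1.5708);foot()"
```

```text
t 16.55 pos [ 0.538  -0.1273  0.0972] yaw -0.631 tilt 0.0406 gap 0.178 F [-1.2 -3.1 -1.8] M [-0.55 -0.01 -0.02]
shift mm [-45.4  40.  -51.2] turn deg 48.96
tool z [-0.0282 -0.0292 -0.9992]
foot in base mm [ -4.3 -88.2  25.7]
collar in base mm [ -3.4 -87.4  55.7]
tcp in base mm [ -2.2 -86.2  97.2]
```

Emit:
play_rows:
  steps:
    - [[0.0005,-0.0003,0.001],7]
    - [[0.0005,-0.0004,0.001],7]
    - [[0.0004,-0.0004,0.001],7]
    - [[0.0004,-0.0005,0.001],7]
    - [[0,0,0],0]

```text
t: 17.18
position: [0.5367, -0.1268, 0.0971]
tcp_rot: [0.013, 0.975, 0.22, -0.019]
contact_force: [-0.1, -1.7, -2.0]
finger_gap: 0.176
```

```bash
python3 - <<'E'
from h import *
need(.545,-.186,.15,.0855-1.5708);foot()
s=bot.snapshot("side");a=bot.snapshot("top");g=np.clip(255*(a/255.)**.6,0,255).astype('uint8')
A=cv2.resize(g[150:230,275:355],None,fx=5,fy=5,interpolation=2);B=cv2.resize(s[195:275,245:325],None,fx=5,fy=5,interpolation=2)
cv2.imwrite("pics/turn.png",np.hstack([A,B]))
E
```

```text
t 17.18 pos [ 0.5367 -0.1268  0.0971] yaw -1.127 tilt 0.0452 gap 0.176 F [-0.1 -1.7 -2. ] M [-0.46  0.03  0.  ]
shift mm [-20.1  57.9 -51.2] turn deg 20.55
tool z [-0.0305 -0.0333 -0.999 ]
foot in base mm [ -5.8 -87.8  25.5]
collar in base mm [ -4.8 -86.9  55.5]
tcp in base mm [ -3.4 -85.6  97.1]
```

View pics/turn.png

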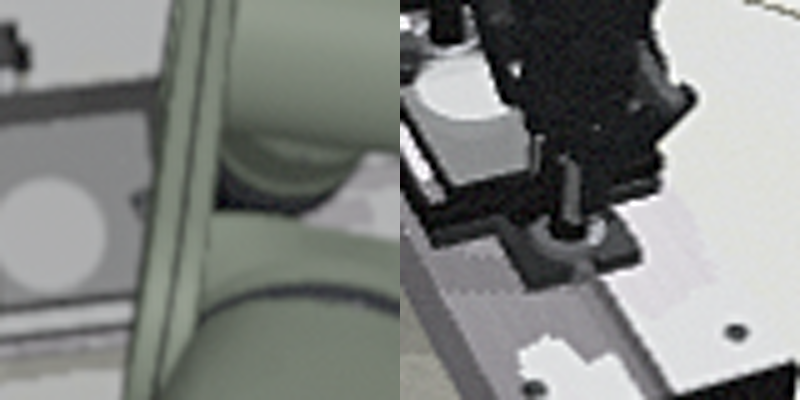

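The collar sits on the lug at (568,238), over the notch mouth at (580,270), and the bar turns with the gripper.

Emit:
play_rows:
  steps:
    - [[0.0003,-0.0004,0.0008],6]
    - [[0.0003,-0.0004,0.0008],6]
    - [[0.0002,-0.0004,0.0005],6]
    - [[0,0,0],4]
    - [[0,0,0],0]

```text
t: 17.9
position: [0.5362, -0.1258, 0.0971]
tcp_rot: [0.017, 0.999, 0.029, -0.017]
contact_force: [-1.5, -3.9, 3.1]
finger_gap: 0.177
```

```bash
python3 -c "
from h import *
need(.545,-.186,.15,.0855-1.5708);foot()"
```

```text
t 17.9 pos [ 0.5362 -0.1258  0.0971] yaw -1.512 tilt 0.0477 gap 0.177 F [-1.5 -3.9  3.1] M [-0.46  0.15  0.15]
shift mm [  3.5  62.3 -51.1] turn deg -1.51
tool z [-0.0329 -0.0346 -0.9989]
foot in base mm [ -6.4 -86.9  25.5]
collar in base mm [ -5.3 -85.9  55.5]
tcp in base mm [ -3.9 -84.6  97.1]
```

Emit:
play_rows:
  steps:
    - [[0,0,0],4]

```text
t: 18.02
position: [0.536, -0.1257, 0.0971]
tcp_rot: [0.017, 1.0, -0.005, -0.017]
contact_force: [-3.1, -3.3, 4.0]
finger_gap: 0.177
```

```bash
python3 -c "
from h import *
need(.545,-.186,.15,.0855-1.5708);foot()"
```

```text
t 18.02 pos [ 0.536  -0.1257  0.0971] yaw -1.581 tilt 0.0479 gap 0.177 F [-3.1 -3.3  4. ] M [-0.22  0.28  0.26]
shift mm [  7.9  62.  -51.1] turn deg -5.48
tool z [-0.0334 -0.0343 -0.9989]
foot in base mm [ -6.6 -86.7  25.5]
collar in base mm [ -5.5 -85.7  55.5]
tcp in base mm [ -4.  -84.4  97.1]
```

Emit:
play_rows:
  steps:
    - [[0,0,0.0005],3]
    - [[0,0,0.0005],3]

```text
t: 18.27
position: [0.536, -0.1256, 0.097]
tcp_rot: [0.018, 0.998, -0.056, -0.016]
contact_force: [-2.9, -3.1, 6.5]
finger_gap: 0.185
```

```bash
python3 -c "
from h import *
need(.545,-.186,.15,.0855-1.5708);foot()"
```

```text
t 18.27 pos [ 0.536  -0.1256  0.097 ] yaw -1.683 tilt 0.0481 gap 0.185 F [-2.9 -3.1  6.5] M [-0.3   0.4   0.37]
shift mm [ 14.2  61.  -51.1] turn deg -11.34
tool z [-0.0335 -0.0345 -0.9988]
foot in base mm [ -6.6 -86.6  25.5]
collar in base mm [ -5.5 -85.6  55.5]
tcp in base mm [ -4.  -84.3  97. ]
```

Emit:
play_rows:
  steps:
    - [[0,0,0],0]
    - [[0,0,0],0]
    - [[0,0,0],0]
    - [[0,0,0],0]
  hand: 0.55

```text
t: 18.77
position: [0.5365, -0.1234, 0.0958]
tcp_rot: [0.016, 0.998, -0.055, -0.016]
contact_force: [0.2, 0.2, 0.9]
finger_gap: 0.452
```

Emit:
play_rows:
  steps:
    - [[0,0,-0.01],0]
    - [[0,0,-0.015],0]
    - [[0,0,-0.02],0]
    - [[0,0,-0.03],0]
    - [[0,0,-0.03],0]
    - [[0,0,-0.03],0]
    - [[0,0,-0.03],0]
    - [[0,0,0],0]

```text
t: 19.77
position: [0.5429, -0.118, 0.2743]
tcp_rot: [0.016, 0.998, -0.055, -0.011]
contact_force: [-1.0, 0.1, -1.0]
finger_gap: 0.451
```

```bash
python3 - <<'E'
from h import *
need(.545,-.186,.15,.0855-1.5708)
s=bot.snapshot("side");a=bot.snapshot("top");g=np.clip(255*(a/255.)**.6,0,255).astype('uint8')
cv2.imwrite("pics/side2.png",s);cv2.imwrite("pics/top2.png",a)
A=cv2.resize(g[150:230,275:355],None,fx=5,fy=5,interpolation=2);B=cv2.resize(s[195:275,245:325],None,fx=5,fy=5,interpolation=2)
cv2.imwrite("pics/rel.png",np.hstack([A,B]))
E
```

```text
t 19.77 pos [ 0.5429 -0.118   0.2743] yaw -1.68 tilt 0.0397 gap 0.451 F [-1.   0.1 -1. ] M [-0.02 -0.02 -0.03]
shift mm [ 12.1  63.1 126.2] turn deg -11.17
```

View pics/rel.png

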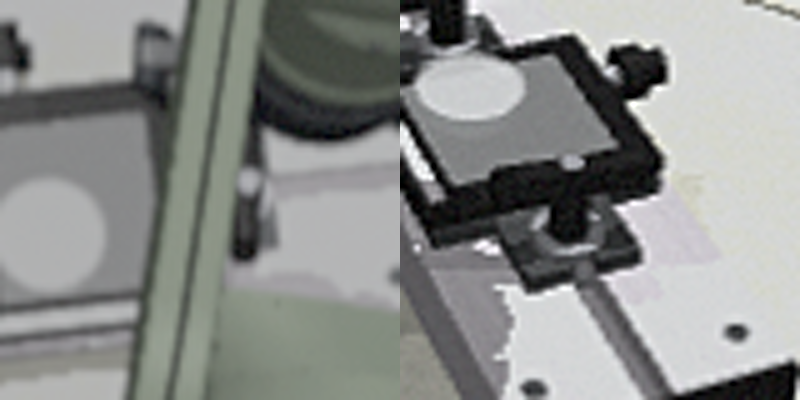

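The side crop shows the clamp standing upright in the notch, bar across the slot, collar at (568,235) on the lug and the dish where it was. I'll move the arm aside and measure.

Emit:
play_rows:
  steps:
    - [[0,0.03,0],0]
    - [[0,0.035,0],0]
    - [[0,0.035,0],0]
    - [[0,0.035,0],0]
    - [[0,0.035,0],0]
    - [[0,0.035,0],0]
    - [[0,0.03,0],0]
    - [[0,0,0],0]

```text
t: 20.88
position: [0.5101, -0.3554, 0.2659]
tcp_rot: [0.01, 0.998, -0.054, -0.025]
contact_force: [0.0, -0.4, 0.5]
finger_gap: 0.446
```

```bash
python3 - <<'E'
from h import *
s=bot.snapshot("side");a=bot.snapshot("top");g=np.clip(255*(a/255.)**.6,0,255).astype('uint8')
cv2.imwrite("pics/side3.png",s);cv2.imwrite("pics/top3.png",a)
A=cv2.resize(g[160:210,300:345],None,fx=9,fy=9,interpolation=2);B=cv2.resize(s[217:267,255:294],None,fx=9,fy=9,interpolation=2)
cv2.imwrite("pics/fin.png",np.hstack([A,B]))
E
```

```text
(no output)
```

View pics/fin.png

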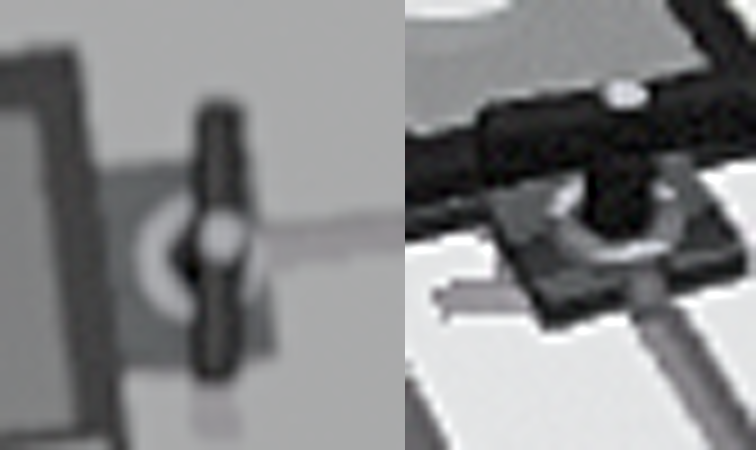

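```bash
python3 - <<'E'
from h import *
e=ray("top",un([(220,100),(214,382),(222,233)],300,160,9),.100);d=e[0]-e[1]
print("bar len",np.linalg.norm(d),"angle from base x deg",np.degrees(np.arctan2(d[1],d[0])-BP[2]))
cs,sn=np.cos(BP[2]),np.sin(BP[2]);M=np.array([[cs,sn],[-sn,cs]])
f=lambda p:np.round((p[:,:2]-BP[:2])@M.T*1e3,1)
print("bar mid,dot",f(np.r_[[e[:2].mean(0)],e[2:]]))
print("collar L,R,mid (y)",f(ray("top",un([(133,252),(270,250),(200,254)],300,160,9),.061)))
# side: collar ellipse left/right/bottom
print("collar side L,R",f(ray("side",un([(553-405,215),(684-405,210)],255,217,9),.060)))
a0=cv2.imread("pics/top0.png");a1=cv2.imread("pics/top3.png")
for n,(x,y,w,h) in dict(dish=(270,180,30,30),post=(115,215,35,30)).items():
    print(n,"mean diff",np.abs(a0[y:y+h,x:x+w].astype(int)-a1[y:y+h,x:x+w]).mean())
E
```

```text
bar len 0.07847243015062749 angle from base x deg -8.569395511114976
bar mid,dot [[ -1.4 -84.3]
 [  0.5 -85.9]]
collar L,R,mid (y) [[   3.1  -66.2]
 [  -0.6 -105.2]
 [   0.4  -85.2]]
collar side L,R [[-17.7 -78.5]
 [ 16.6 -89. ]]
dish mean diff 1.8796296296296295
post mean diff 1.8174603174603174
```

Measured after release:
- The collar centre is at about (0, -85) mm in the base frame; the target is (0, -85).
- The bar is 8.6° past square; the limit is 20°.
- Turning torque rose from 0.15 to 0.37 N m over the last degrees, and the bar then slipped about 2° in the pads. Both point to the wedge being tight.
- The dish and the post are unchanged in the pictures.

The arm is clear, so I'm handing in.

```bash
python3 -c "
from cell import bot
o=bot.get_obs();print(o['t'],o['contact_force'],abs(o['joint_velocities']).max());print(bot.close_job())"
```

```text
20.975 [ 0.0866526   0.19107136 -0.10956937] 0.020839578356848278
the job is handed in; nothing more can be done
None
```

The clamp is standing in the free notch, turned across the slot and released. I handed the job in at about 21 s of the 51 s allowed, with no verdict reported. I took the black bar-handled clamp from the block, lowered its foot into the open slot and slid it until the stem touched the notch's inner end. With the collar on the lug I then turned the handle clockwise.

- **Position:** the last pictures put the collar centre at about (0, -85) mm in the base frame, which is where it belongs, to within about 2 mm. The collar looks flat on the lug.
- **Handle angle:** it ended about 8.6° past square. I turned on past square until the torque rose; the limit is 20°.
- **Tightness:** I did not measure the wedge's force on the base directly. The evidence is the turning torque, which rose from 0.15 to 0.37 N m, after which the bar slipped about 2° in the pads.
- **Tilt:** the gripper picked up 0.03 to 0.05 rad of tilt during the fast moves. The clamp looks upright after release, but I did not measure its tilt.
- **Other parts:** the dish and the post look unmoved in before-and-after pictures, and the arm was clear of everything with about zero contact force.

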